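# Change the drilling fixture over from flat rest to V-block

### The job

Set the drilling fixture up for the round bar: slide the length stop along the T-slot to its open end, lift it out and stand it upright in the small grey steel tray, then swap the two supports, so that the V-block sits flat between the pins on the fixture, groove up, and the flat rest sits flat between the pins of the wooden parking board (the rubber mat is free for setting one down meanwhile). Last, lay the bar in the V, centred on the block, let go of everything, and leave the wrench where it lies.

Things in the scene. Friction and masses are not known exactly. Their poses are not given: they have to be found in the camera images.
- fixture_seat (a point): Seat on the fixed dark steel fixture plate, on its top (22 mm over the bench), mid-seat. y along the T-slot to its open end, z up. Plate 120 (x) by 260 mm: +175 mm in y to the open end (clear bench beyond), -95 to the capped end. Slot at x=0: opening 14 wide, lips 6 thick, channel below 28 wide, 10 high. Pins round the seat as on the parking board; in +y the slot is clear of them.
- stop_center (a point): Steel length stop, 63 mm tall, 0.25 kg, free to slide in the T-slot. Point: centre of its block, 32 (x, across slot) by 26 (y) by 40 mm tall; grip across x. Below it a 10 mm stem, then a T-foot 24 by 36 by 8 mm under the lips (2 mm play each way), underside 37 mm below the point. Out once 193 mm along the seat's +y. Nut on top (6 mm); contact screw juts 18.5 mm from the block to -y.
- rest_center (a point): Flat rest: plain aluminium block, 50 mm (x) by 80 mm (y) by 42 mm tall, flat top with two dark tapped holes, 0.42 kg; on the fixture's seat at the start. Point at its centre, 21 mm above its underside, z up. Grip across x (50 mm).
- vblock_center (a point): V-block: aluminium block, outside 50 mm (x) by 80 mm (y) by 42 mm tall, with a 90 degree V groove along y in its top, 24 mm wide, 12 mm deep, 0.36 kg; on the parking board at the start. Point at its centre, 21 mm above its underside, z up (groove side). Grip across x (50 mm). A bar lying in the groove has its axis 30 mm above this point.
- bar_center (a point): Round steel bar, 30 mm in diameter, 240 mm long along its y, 0.45 kg, level in a wooden cradle, axis 30 mm above the bench. Point at its centre, on the axis (x, z may roll). The cradle's saddles lie 55 to 77 mm either side of the middle; between them its board is 10 mm thick, 70 wide. When laid in the V, keep fingertips at most 8 mm below the bar's axis: the block's top is 9 mm below it.
- park_seat (a point): Parking board, fixed, wood, 110 mm (x) by 140 mm (y), 15 mm thick, for the support not in use. Point on its top, in the middle; z up. Eight steel pins, 8 mm in diameter and 8 mm tall, at (x +-37, y +-30) and (x +-21, y +-52) mm leave a 50 by 80 mm block (long side along y) 8 mm of play each way; the middle of each long side is free for fingers.
- bay_floor (a point): Small open grey steel tray, fixed, 80 by 80 mm outside, walls 3 mm thick and 14 mm tall: the place for the length stop. Point in the middle of its inner floor, 3 mm above the bench; z up.
- mat_top (a point): Black rubber mat, fixed, 120 mm (x) by 130 mm (y), 4 mm thick, empty: a free spot. Point in the middle of its top; z up.
- wrench: Bystander: steel open-end wrench, 150 mm long, lying on the bench along its own x between the robot and the fixture; origin at its underside. Leave alone.
There are look-alikes about, which are no part of the job. There is more than one size of the part that bears bay_floor; the job needs the smaller. There is more than one size of the part that bears park_seat; the job needs the larger.

How it is judged:
By the outcome, as a careful person would: the job done as asked, in the order asked, and still so for the second after the job is handed in, with the robot touching nothing.
It also fails if it takes over 115 s, if anything falls off the work surface, if the arm or the gripper's body presses on something with over 40 N, if the wrist force passes 120 N, or if a joint passes its speed limit or range.

### The arm

A 6-joint arm with a two-finger parallel gripper is mounted at the origin on the work surface. World frame = base frame: x ahead of the robot, y to its left, z up, the work surface at z = 0. Lengths are in m, angles in rad, forces in N, time in s.
With the tool pointing down it reaches from about 0.275 to 0.85 m from the base axis. Payload 5.2 kg.
Tool frame: the origin (TCP) lies midway between the tips of the shut fingers; the grasp point (between the pads) lies 19 mm behind it (manip.hold_point_z is the distance from the TCP to the grasp point, in m); z points along the fingers, x is the direction in which the jaws open and shut, and the axes are right-handed (so a half turn about z gives the same grasp; the last joint's range is limited). The gripper opens to 85 mm and grips with 20 to 120 N. Pads are 22 mm wide; open, the fingers measure 114 mm over their backs; the gripper's body (76 mm by 85 mm) begins 54 mm behind the grasp point. The pads swing forward as they close: fully open they stand 13 mm farther back than shut.
Start: joints at [-1.511, 0.259, 1.535, -0, 1.348, -0.203], TCP at [0.143, -0.531, 0.231] pointing down, gripper open.
Joint ranges: [-3.14, 3.14], [-0.91, 2.08], [0.19, 2.58], [-1.22, 4.36], [0.22, 2.71], [-3.12, 3.12]. Speed limits (rad/s): [2.57, 2.57, 3.14, 3.14, 3.14, 3.14].

### API

Orientations are given as a rotation vector (axis times angle).
In Python, from plant import manip gives the robot as it stands.
- The arm moves only by the tool arm_command, never from a script. Its arguments are lists of equal length, an entry for each row: "dp": the shift along the tool's x, y, z in m, a list of three; "turn": the turn, a rotation vector about the tool's x, y, z in degrees, a list of three; "claw": the gripper's target within -1 to 1 (fully open at 1, half-way at 0, shut at -1). A call has 1 to 10 rows; each row shifts and turns the commanded pose from where the row before left it, along the tool's axes as they then stand; what a row does not reach is not made up. A row lasts 1/10 s, in which the tool goes at most 50 mm and 8.59 degrees, less where a joint would pass 70% of its speed; a pose out of reach is approached as far as the arm can. A call with a gripper value outside its range is refused whole. The fingers move at their own pace and stop on an object; "newtons" is the grip in N (left out, the last holds). Time passes only in rows, so rows that do not move let the fingers close. It gives the time, the measured TCP pose, the force and the opening at its end, in the units of the state.
- manip.observe(): the state, without advancing time (a new reading comes with each control period).
- manip.get_image(name): name is "scene" or "side" or "wrist"; returns the picture (480x640x3 uint8, blue, green, red); there is no depth.
- manip.get_calibration(name): a dict with "camera_matrix" (3x3 intrinsics, pixels), "pose" (4x4, takes a point from camera to world coordinates); the wrist camera has in their place "hand_eye" (4x4, takes a point from camera to tool coordinates, whose origin is the TCP and whose axes are the tool frame's). Camera axes: x right, y up, looking along -z (the intrinsics and any distortion apply to the point x, -y, -z); pixel columns grow to the right and rows downward; lengths in m; the calibration is good to about 2 mm. A picture is of the moment at which its call begins: read the wrist's pose just before it. get_calibration takes no time and is no camera call.
- manip.sign_off(): hands the job in, once; it reports no verdict.
Trained networks look in the newest picture that a camera, given by its name, has taken for a name from the list of things; names that differ only in an ending like _2 or _b are one class to them, and where a whole thing is asked for, a point or a joint stands for the part that bears it (a point fixed in the world has none). Each returns a list of dicts, best first, with "p" (0 to 1); they miss things now and then, are a little off and sometimes report something else, mostly with a low value. They report only what shows in the picture. A call takes as long as a camera call. They do not tell look-alikes from the thing itself.
- manip.trace(camera, target): "mask" (480x640 bool, what is visible of it) and "box" ([left, top, right, bottom] in pixels, round what is visible of it).
The state is a dict: "t": time; "joint_positions": joint angles; "qvel": joint speeds; "joint_torque": joint torques, N m; "ee_pos": TCP position; "eef_rot": TCP orientation; "contact_force": force on the tool from outside, world axes, zero at the start; "moment": the same for the moment, N m; "width": opening from 0.0 (shut) to 1.0 (fully open).
Only numpy, scipy, OpenCV 4.12 (cv2) and the standard library are available. Lean on these libraries where they do the work, as an engineer would, in place of code of your own. Each camera call takes 0.05 s, during which the arm holds its last target. There are 200 camera calls.

## Working session

There is one attempt and no reset: what is moved stays moved. The work goes in short steps, Python scripts to look and compute and a tool call to move; the robot and the scene stay as the last step left them, time stands still between calls to the robot, and variables do not carry over. Pictures are saved under pics/ and viewed, about 12 in all and at most 16, crops included, and the job is handed in when it is done.

Besides the shell and the picture viewer there is one more tool, called after "Call:" by a JSON object that holds its "op" and its "data", one argument or row to a line. arm_command: Moves the arm, as the interface text tells. Its arguments: {"type":"object","properties":{"dp":{"type":"array"},"turn":{"type":"array"},"claw":{"type":"array"},"newtons":{"type":"number"}},"required":["dp","turn","claw"]}

```bash
ls; mkdir -p pics; python3 - <<'E'
from plant import manip
import cv2,numpy as np
np.set_printoptions(precision=4,suppress=True)
for n in ("scene","side"):
    cv2.imwrite(f"pics/{n}0.png",manip.get_image(n)); print(n,manip.get_calibration(n))
print(manip.get_calibration("wrist"))
cv2.imwrite("pics/wrist0.png",manip.get_image("wrist"))
print(manip.observe(),manip.hold_point_z)
E
```

```text
pics
scene {'camera_matrix': array([[439.5888,   0.    , 317.9427],
       [  0.    , 439.5888, 236.5804],
       [  0.    ,   0.    ,   1.    ]]), 'pose': array([[-0.0238, -0.7197,  0.6939,  1.1206],
       [ 0.9996, -0.0058,  0.0283,  0.0261],
       [-0.0163,  0.6943,  0.7195,  0.7737],
       [ 0.    ,  0.    ,  0.    ,  1.    ]])}
side {'camera_matrix': array([[517.0226,   0.    , 316.1445],
       [  0.    , 517.0226, 236.8686],
       [  0.    ,   0.    ,   1.    ]]), 'pose': array([[-0.8693,  0.2514, -0.4255, -0.06  ],
       [-0.494 , -0.4145,  0.7643,  0.9474],
       [ 0.0157,  0.8746,  0.4845,  0.6772],
       [ 0.    ,  0.    ,  0.    ,  1.    ]])}
{'camera_matrix': array([[397.9079,   0.    , 319.9736],
       [  0.    , 397.9079, 233.7849],
       [  0.    ,   0.    ,   1.    ]]), 'hand_eye': array([[ 1.    ,  0.0001,  0.0001, -0.0007],
       [ 0.0001, -0.952 , -0.3062, -0.0782],
       [ 0.    ,  0.3062, -0.952 , -0.1403],
       [ 0.    ,  0.    ,  0.    ,  1.    ]])}
{'t': 0.15, 'joint_positions': array([-1.5108,  0.2592,  1.5358,  0.    ,  1.348 , -0.2028]), 'qvel': array([-0.0021,  0.0003, -0.0031, -0.0003, -0.0006, -0.0009]), 'joint_torque': array([  0.003 , -44.6382, -29.0822,  -0.0002,   0.0082,   0.    ]), 'ee_pos': array([ 0.1429, -0.5307,  0.2307]), 'eef_rot': array([-2.4925,  1.9106,  0.0014]), 'contact_force': array([-0.7542, -0.8996,  0.1223]), 'moment': array([-0.0553, -0.005 , -0.0317]), 'width': 1.0026581335012221} 0.0187
```

View pics/scene0.png

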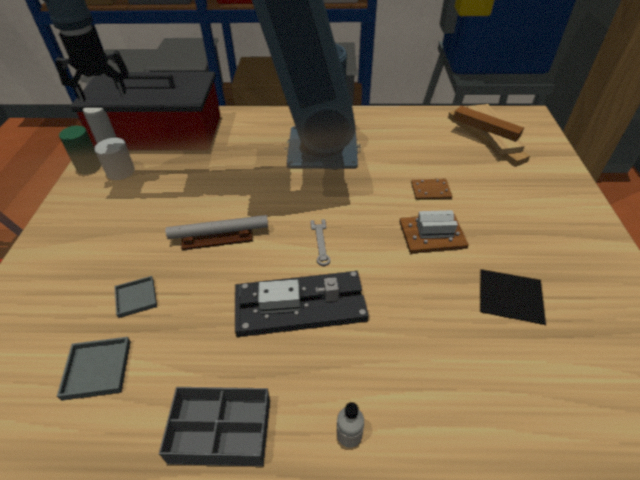

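View pics/side0.png

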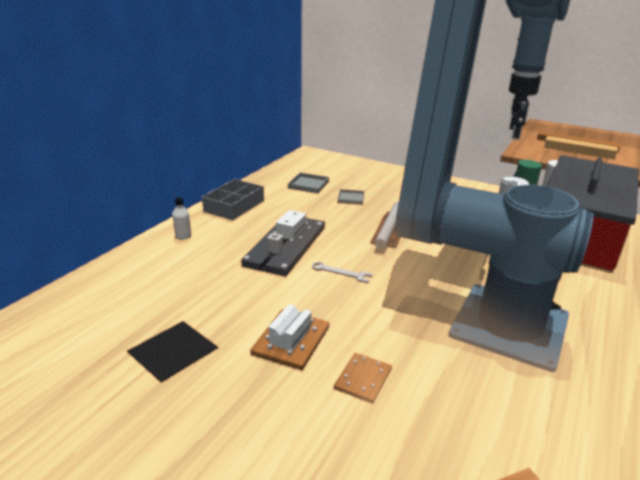

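The scene shows fixture (300,302), with the rest (279,293) and stop (331,289), the V-block on the larger board (433,232), mat (512,296), bar (217,228), the small tray (136,297), and the wrench (321,243). The smaller board (432,189) and larger tray (96,368) are look-alikes. The side view agrees.

```bash
cat > h.py <<'E'
import numpy as np,cv2
from scipy.spatial.transform import Rotation as R
from scipy.optimize import minimize
from plant import manip
np.set_printoptions(precision=4,suppress=True)
def camT(n,s=None):
    c=manip.get_calibration(n)
    if n!="wrist": return c["camera_matrix"],c["pose"]
    s=s or manip.observe(); T=np.eye(4);T[:3,:3]=R.from_rotvec(s["eef_rot"]).as_matrix();T[:3,3]=s["ee_pos"]
    return c["camera_matrix"],T@c["hand_eye"]
def proj(K,T,P):
    p=(np.asarray(P,float)-T[:3,3])@T[:3,:3]; p=p*[1,-1,-1]
    q=p@K.T; return q[:,:2]/q[:,2:]
def unproj(K,T,uv,z):
    d=np.linalg.inv(K)@[uv[0],uv[1],1.]; d=T[:3,:3]@(d*[1,-1,-1]); o=T[:3,3]
    return o+d*(z-o[2])/d[2]
def box(p,dims,z0):
    x,y,a=p;w,l,h=dims;c,s=np.cos(a),np.sin(a)
    return np.array([[x+c*u-s*v,y+s*u+c*v,z0+k] for u in(-w/2,w/2) for v in(-l/2,l/2) for k in (0,h)])
def sil(K,T,P,S=4):
    m=np.zeros((480*1,640),np.uint8)
    h=cv2.convexHull(proj(K,T,P).astype(np.float32))
    m=np.zeros((480,640),np.uint8); cv2.fillPoly(m,[np.round(h*16).astype(np.int32)],255,cv2.LINE_AA,4); return m/255.
def fit(views,dims,z0,p0):
    """views: list of (K,T,mask). best box pose by silhouette overlap"""
    def cost(q):
        c=0
        for K,T,M in views:
            s=sil(K,T,box(q,dims,z0)); c+=np.abs(s-M).sum()/M.sum()
        return c/len(views)
    r=minimize(cost,p0,method="Nelder-Mead",options=dict(initial_simplex=np.array(p0)+np.array([[0,0,0],[.012,0,0],[0,.012,0],[0,0,.15]]),xatol=1e-4,fatol=1e-4))
    return r.x,r.fun
def shot(n,f=None):
    s=manip.observe(); im=manip.get_image(n)
    if f: cv2.imwrite(f"pics/{f}.png",im)
    return im,camT(n,s)
E
python3 - <<'E'
from h import *
D={"fixture_seat":((.12,.26,.022),0),"park_seat":((.11,.14,.015),0),"bay_floor":((.08,.08,.017),0),"mat_top":((.12,.13,.004),0),
"rest_center":((.05,.08,.042),.022),"vblock_center":((.05,.08,.042),.015),"bar_center":((.03,.24,.03),.015),"stop_center":((.032,.026,.04),.025)}
pix={"fixture_seat":(300,302),"park_seat":(433,232),"bay_floor":(136,297),"mat_top":(512,296),"rest_center":(279,293),"vblock_center":(433,222),"bar_center":(217,228),"stop_center":(331,289)}
KS,TS=camT("scene");K2,T2=camT("side")
tr={n:{} for n in D}
for cam in("scene","side"):
    manip.get_image(cam)
    for n in D: tr[n][cam]=manip.trace(cam,n)
for n,(d,z) in D.items():
    g=unproj(KS,TS,pix[n],z+d[2]/2)
    for cam,(K,T) in(("scene",(KS,TS)),("side",(K2,T2))):
        px=proj(K,T,[g])[0]
        print(n,cam,px.round(),[(round(r["p"],2),np.round(r["box"]).astype(int).tolist(),int(r["mask"].sum())) for r in tr[n][cam]])
    print("   rough",g)
import pickle;pickle.dump(tr,open("tr.pkl","wb"))
E
```

```text
fixture_seat scene [300. 302.] [(0.68, [233, 273, 369, 334], 5213)]
fixture_seat side [286. 242.] [(0.97, [243, 220, 325, 276], 2110), (0.63, [313, 263, 373, 280], 428), (0.54, [128, 318, 219, 385], 2969)]
   rough [ 0.5771 -0.0372  0.011 ]
park_seat scene [433. 232.] [(0.78, [399, 213, 468, 253], 1195), (0.59, [413, 178, 456, 200], 762)]
park_seat side [292. 339.] [(0.86, [247, 311, 328, 369], 1804)]
   rough [0.3639 0.2756 0.0075]
bay_floor scene [136. 297.] [(0.95, [114, 278, 159, 314], 1329), (0.71, [59, 334, 129, 399], 3596)]
bay_floor side [350. 196.] [(0.67, [289, 171, 330, 195], 649), (0.65, [275, 211, 308, 242], 659), (0.61, [334, 186, 365, 205], 387), (0.48, [313, 263, 373, 282], 438)]
   rough [ 0.5666 -0.3917  0.0085]
mat_top scene [512. 296.] [(0.89, [480, 268, 547, 324], 2810)]
mat_top side [172. 350.] [(0.85, [130, 318, 218, 383], 2944)]
   rough [0.5496 0.4152 0.002 ]
rest_center scene [279. 293.] [(0.93, [257, 280, 301, 313], 1312)]
rest_center side [294. 225.] [(0.64, [279, 208, 306, 241], 685)]
   rough [ 0.5779 -0.079   0.043 ]
vblock_center scene [433. 222.] [(0.93, [417, 210, 456, 238], 976)]
vblock_center side [296. 327.] [(0.96, [267, 308, 312, 350], 1261)]
   rough [0.3584 0.2716 0.036 ]
bar_center scene [217. 228.] []
bar_center side [390. 223.] [(0.6, [373, 203, 398, 250], 433)]
   rough [ 0.3766 -0.2471  0.03  ]
stop_center scene [331. 289.] [(0.56, [320, 275, 337, 299], 314)]
stop_center side [275. 243.] [(0.63, [267, 234, 283, 258], 314), (0.53, [265, 306, 312, 349], 1334)]
   rough [0.568 0.028 0.045]
```

```bash
cat >> h.py <<'E'
def goto(xyz,yaw,s=None,maxd=.05,maxa=8.5):
    """print tool-frame steps to reach tool pose: down, tool x at world angle yaw (mod pi)"""
    s=s or manip.observe(); M=R.from_rotvec(s["eef_rot"]).as_matrix()
    y0=np.arctan2(M[1,0],M[0,0]); da=(yaw-y0+np.pi/2)%np.pi-np.pi/2
    # desired: z down exactly
    x=np.array([np.cos(y0),np.sin(y0),0]);z=np.array([0,0,-1.]);Md=np.stack([x,np.cross(z,x),z],1)
    tilt=np.degrees(R.from_matrix(M.T@Md).as_rotvec())
    d=M.T@(np.asarray(xyz)-s["ee_pos"])
    Mt=R.from_euler("z",da).as_matrix()@Md; d2=Mt.T@(np.asarray(xyz)-s["ee_pos"])
    print("yaw0 %.1f tilt(deg) %s turn_z(deg) %.2f | dp before turn %s | dp after turn %s"%(np.degrees(y0),tilt.round(2),-np.degrees(da),d.round(4),d2.round(4)))
E
python3 - <<'E'
from h import *
import pickle;tr=pickle.load(open("tr.pkl","rb"))
KS,TS=camT("scene");K2,T2=camT("side")
def f(n,dims,z0,p0,side=True):
    v=[(KS,TS,tr[n]["scene"][0]["mask"])] 
    if side: v.append((K2,T2,tr[n]["side"][0]["mask"]))
    print(n,*fit(v,dims,z0,p0))
f("fixture_seat",(.12,.26,.022),0,[.577,-.037,.1])
f("mat_top",(.12,.13,.004),0,[.55,.415,-.1])
f("bay_floor",(.08,.08,.017),0,[.567,-.39,.1],False)
f("rest_center",(.05,.08,.042),.022,[.578,-.08,.1])
f("vblock_center",(.05,.08,.042),.015,[.36,.27,.1])
goto([.58,-.04,.25],.08); goto([.567,-.39,.25],0);goto([.377,-.247,.25],0)
E
```

```text
fixture_seat [ 0.5784 -0.0382  0.1484] 0.42376201347902287
mat_top [ 0.5486  0.4124 -0.24  ] 0.07714356921981233
bay_floor [ 0.5615 -0.3961  0.3944] 0.10009294914354004
rest_center [ 0.5871 -0.0788  0.1516] 0.10043208947278395
vblock_center [0.367  0.2767 0.0127] 0.15975826420842776
yaw0 -74.9 tilt(deg) [-0.  0. -0.] turn_z(deg) -79.53 | dp before turn [-0.3607 -0.5497 -0.0187] | dp after turn [ 0.4749 -0.4546 -0.0187]
yaw0 -74.9 tilt(deg) [-0.  0. -0.] turn_z(deg) -74.94 | dp before turn [-0.0261 -0.4462 -0.0187] | dp after turn [ 0.4241 -0.1411 -0.0187]
yaw0 -74.9 tilt(deg) [-0.  0. -0.] turn_z(deg) -74.94 | dp before turn [-0.2135 -0.2999 -0.0187] | dp after turn [ 0.2341 -0.2841 -0.0187]
```

Call:
{"op": "arm_command", "data": {
  "dp": [
    [-0.018,-0.045,-0.002],
    [-0.018,-0.045,-0.002],
    [-0.018,-0.045,-0.002],
    [-0.018,-0.045,-0.002],
    [-0.018,-0.045,-0.002],
    [-0.018,-0.045,-0.002],
    [-0.018,-0.045,-0.002],
    [-0.018,-0.045,-0.002]
  ],
  "turn": [
    [0,0,0],
    [0,0,0],
    [0,0,0],
    [0,0,0],
    [0,0,0],
    [0,0,0],
    [0,0,0],
    [0,0,0]
  ],
  "claw": [1,1,1,1,1,1,1,1]
}}

```text
t: 1.85
ee_pos: [0.4545, -0.2971, 0.2476]
eef_rot: [2.493, -1.911, 0.001]
contact_force: [0.9, -1.4, -0.4]
width: 0.999
```

Call:
{"op": "arm_command", "data": {
  "dp": [
    [0,0,0],
    [0,0,0],
    [0,0,0],
    [0,0,0],
    [0,0,0],
    [0,0,0],
    [0,0,0],
    [0,0,0],
    [0,0,0],
    [0,0,0]
  ],
  "turn": [
    [0,0,-8.3],
    [0,0,-8.3],
    [0,0,-8.3],
    [0,0,-8.3],
    [0,0,-8.3],
    [0,0,-8.3],
    [0,0,-8.3],
    [0,0,-8.3],
    [0,0,-8.3],
    [0,0,0]
  ],
  "claw": [1,1,1,1,1,1,1,1,1,1]
}}

```text
t: 2.85
ee_pos: [0.4531, -0.2985, 0.2473]
eef_rot: [3.142, -0.005, -0.0]
contact_force: [0.5, 0.5, -1.2]
width: 0.999
```

```bash
python3 - <<'E'
from h import *
import pickle
im,(K,T)=shot("wrist","w_bar"); s=manip.observe(); print(s["t"],s["ee_pos"],s["eef_rot"])
o={"K":K,"T":T}
for n in("bar_center","bay_floor"):
    r=manip.trace("wrist",n); o[n]=r
    for q in r: print(n,q["p"],q["box"],q["mask"].sum())
pickle.dump(o,open("wbar.pkl","wb"))
goto([.577,-.02,.27],.14)
E
```

```text
2.9 [ 0.4531 -0.2985  0.2473] [-3.1415  0.0116  0.    ]
bar_center 0.64 [176.9, 0.0, 277.3, 268.0] 9326
bay_floor 0.95 [527.4, 239.4, 640.0, 356.0] 11090
bay_floor 0.67 [377.1, 233.9, 475.4, 326.2] 5837
yaw0 -0.4 tilt(deg) [-0. -0.  0.] turn_z(deg) -8.46 | dp before turn [ 0.1217 -0.2795 -0.0227] | dp after turn [ 0.1615 -0.2585 -0.0227]
```

View pics/w_bar.png

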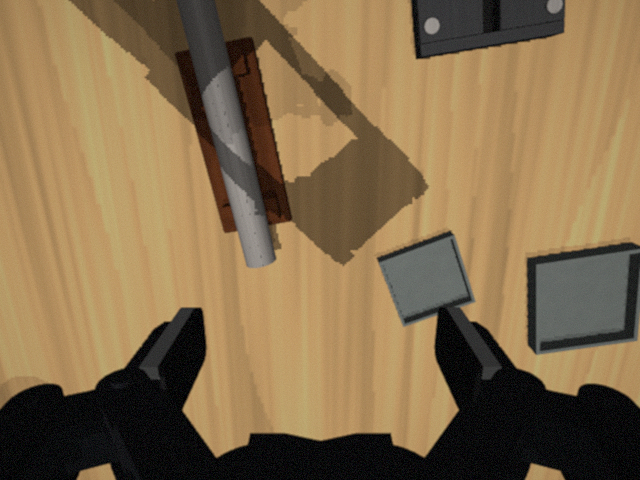

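Call:
{"op": "arm_command", "data": {
  "dp": [
    [0.026,-0.043,-0.004],
    [0.026,-0.043,-0.004],
    [0.026,-0.043,-0.004],
    [0.026,-0.043,-0.004],
    [0.026,-0.043,-0.004],
    [0,0,0]
  ],
  "turn": [
    [0,0,-8.5],
    [0,0,0],
    [0,0,0],
    [0,0,0],
    [0,0,0],
    [0,0,0]
  ],
  "claw": [1,1,1,1,1,1]
}}

```text
t: 3.6
ee_pos: [0.5585, -0.0665, 0.2678]
eef_rot: [-3.131, -0.232, -0.004]
contact_force: [0.2, -1.5, -0.2]
width: 0.998
```

```bash
python3 - <<'E'
from h import *
import pickle
im,(K,T)=shot("wrist","w_fix"); s=manip.observe(); print(s["t"],s["ee_pos"],s["eef_rot"])
o={"K":K,"T":T}
for n in("fixture_seat","rest_center","stop_center","bar_center"):
    r=manip.trace("wrist",n); o[n]=r
    for q in r: print(n,q["p"],q["box"],q["mask"].sum())
pickle.dump(o,open("wfix.pkl","wb"))
b=pickle.load(open("wbar.pkl","rb"))
print("tray",*fit([(b["K"],b["T"],b["bay_floor"][1]["mask"])],(.08,.08,.017),0,[.5615,-.396,.25]))
if o["rest_center"]: print("rest",*fit([(K,T,o["rest_center"][0]["mask"])],(.05,.08,.042),.022,[.587,-.079,.15]))
if o["fixture_seat"]: print("fix",*fit([(K,T,o["fixture_seat"][0]["mask"])],(.12,.26,.022),0,[.578,-.038,.15]))
E
```

```text
3.65 [ 0.5575 -0.0693  0.2674] [-3.1329 -0.231  -0.0013]
fixture_seat 0.94 [276.0, 6.7, 414.4, 291.0] 28394
rest_center 0.93 [321.3, 165.9, 380.5, 257.6] 5123
stop_center 0.66 [325.7, 69.9, 365.8, 126.3] 1526
bar_center 0.76 [86.1, 217.4, 143.7, 365.4] 4508
tray [ 0.5619 -0.3927  0.4018] 0.08910298400669157
rest [ 0.5854 -0.0759  0.1181] 0.06143918430147777
fix [ 0.5762 -0.0339  0.1489] 0.2852972251801333
```

View pics/w_fix.png

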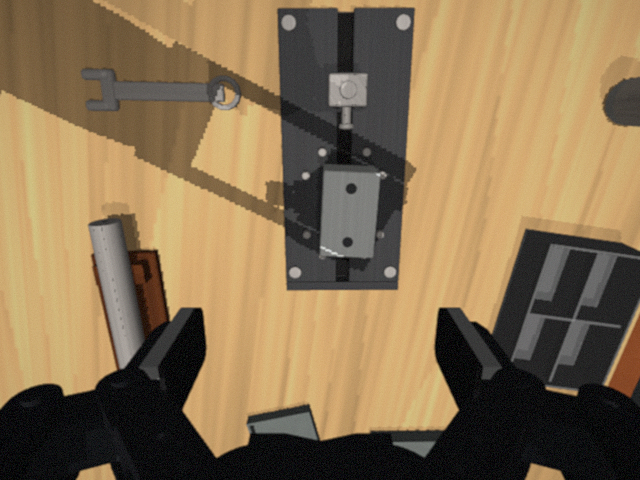

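```bash
cat >> h.py <<'E'
def fitg(views,pts,p0,step):
    """views (K,T,mask,roi-or-None); pts(q)->points"""
    def cost(q):
        c=0
        for K,T,M,roi in views:
            d=np.abs(sil(K,T,pts(q))-M)
            if roi is not None: d=d*roi
            c+=d.sum()/M.sum()
        return c/len(views)
    p0=np.array(p0);sx=np.vstack([p0]+[p0+np.eye(len(p0))[i]*step[i] for i in range(len(p0))])
    r=minimize(cost,p0,method="Nelder-Mead",options=dict(initial_simplex=sx,xatol=1e-4,fatol=1e-5)); return r.x,r.fun
def hullmask(m):
    c=np.argwhere(m)[:,::-1].astype(np.int32); o=np.zeros(m.shape,np.uint8); cv2.fillPoly(o,[cv2.convexHull(c)],1); return o.astype(float)
def cyl(q,L=.24,r=.015,z=.03):
    x,y,a=q; t=np.linspace(0,2*np.pi,24); P=[]
    for v in(-L/2,L/2):
        for b in t: P.append([x-np.sin(a)*v+np.cos(a)*r*np.cos(b),y+np.cos(a)*v+np.sin(a)*r*np.cos(b),z+r*np.sin(b)])
    return np.array(P)
E
python3 - <<'E'
from h import *
import pickle
o=pickle.load(open("wfix.pkl","rb"));b=pickle.load(open("wbar.pkl","rb"))
K,T=o["K"],o["T"]
fx,c=fitg([(K,T,hullmask(o["fixture_seat"][0]["mask"]),None)],lambda q:box(q,(.12,.26,.022),0),[.577,-.036,.14],(.01,.01,.1));print("fix",fx,c)
cs=[unproj(K,T,p,.022) for p in((278,9),(413,7),(398,283),(287,283))]; print("corners",np.array(cs)[:,:2], np.mean(cs,0))
rs,c=fitg([(K,T,o["rest_center"][0]["mask"],None)],lambda q:box(q,(.05,.08,.042),.022),[.585,-.076,.14],(.01,.01,.1));print("rest",rs,c)
print("stop top",unproj(K,T,(348,89.5),.063),"nut",unproj(K,T,(348.5,89),.069))
r1=np.zeros((480,640));r1[:300]=1
m2=b["bar_center"][0]["mask"]
ba,c=fitg([(K,T,o["bar_center"][0]["mask"],r1),(b["K"],b["T"],m2,None)],cyl,[.377,-.247,.2],(.01,.01,.1));print("bar",ba,c)
a=fx[2];ex=np.array([np.cos(a),np.sin(a)]);ey=np.array([-np.sin(a),np.cos(a)])
print("seat from plate",fx[:2]-.04*ey)
st=unproj(K,T,(348,89.5),.063)[:2]; sd=st-(fx[:2]-.04*ey);print("stop in seat",sd@ex,sd@ey); rd=rs[:2]-(fx[:2]-.04*ey);print("rest in seat",rd@ex,rd@ey)
# overlay
im=cv2.imread("pics/w_fix.png")
for q in proj(K,T,box(fx,(.12,.26,.022),0)).tolist()+proj(K,T,box(rs,(.05,.08,.042),.022)).tolist()+proj(K,T,cyl(ba)).tolist(): cv2.circle(im,(int(q[0]),int(q[1])),2,(0,0,255),-1)
im2=cv2.imread("pics/w_bar.png")
for q in proj(b["K"],b["T"],cyl(ba)).tolist(): cv2.circle(im2,(int(q[0]),int(q[1])),2,(0,0,255),-1)
for q in proj(b["K"],b["T"],box([.5619,-.3927,.4018],(.08,.08,.017),0)).tolist(): cv2.circle(im2,(int(q[0]),int(q[1])),2,(0,0,255),-1)
cv2.imwrite("pics/ov1.png",np.hstack([im[:400,60:460],im2[:400,120:520]]))
E
```

```text
fix [ 0.5759 -0.0335  0.1541] 0.02828182027575393
corners [[ 0.4994  0.0855]
 [ 0.6144  0.1043]
 [ 0.6554 -0.1527]
 [ 0.5388 -0.17  ]] [ 0.577  -0.0332  0.022 ]
rest [ 0.5857 -0.0767  0.1147] 0.060548927749901435
stop top [0.5677 0.028  0.063 ] nut [0.5676 0.0282 0.069 ]
bar [ 0.3738 -0.2456  0.18  ] 0.044648171532596856
seat from plate [ 0.5821 -0.073 ]
stop in seat 0.001298557897355539 0.10207687914886793
rest in seat 0.002995413848960113 -0.004162743421536199
```

View pics/ov1.png

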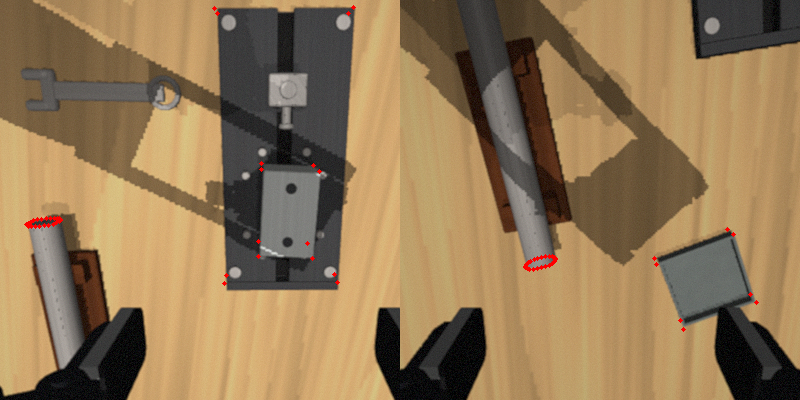

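```bash
python3 - <<'E'
from h import *
goto([.567,.028,.09],.155)
E
```

```text
yaw0 8.1 tilt(deg) [0.01 0.04 0.  ] turn_z(deg) -0.76 | dp before turn [ 0.0251 -0.099   0.1769] | dp after turn [ 0.0263 -0.0986  0.1769]
```

Call:
{"op": "arm_command", "data": {
  "dp": [
    [0.0065,-0.025,0.04],
    [0.0065,-0.025,0.04],
    [0.0065,-0.025,0.04],
    [0.0065,-0.0235,0.04],
    [0,0,0.017],
    [0,0,0],
    [0,0,0]
  ],
  "turn": [
    [0,0,-0.6],
    [0,0,0],
    [0,0,0],
    [0,0,0],
    [0,0,0],
    [0,0,0],
    [0,0,0]
  ],
  "claw": [0.6,0.6,0.6,0.6,0.6,0.6,0.6],
  "newtons": 50
}}

```text
t: 4.55
ee_pos: [0.5678, 0.0275, 0.0905]
eef_rot: [3.132, 0.239, 0.0]
contact_force: [0.8, 0.9, 0.6]
width: 0.804
```

```bash
python3 - <<'E'
from h import *
im,(K,T)=shot("wrist"); 
cv2.imwrite("pics/w_stop.png",im[:400,120:520])
goto([.567,.028,.029],.155)
print(manip.observe()["ee_pos"])
E
```

```text
yaw0 8.7 tilt(deg) [ 0.05 -0.12 -0.  ] turn_z(deg) -0.15 | dp before turn [-0.0016 -0.0009  0.0624] | dp after turn [-0.0014 -0.0008  0.0624]
[0.5685 0.0274 0.0914]
```

View pics/w_stop.png

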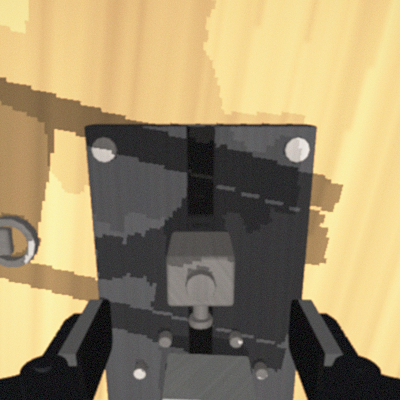

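```bash
python3 - <<'E'
from h import *
K,T=camT("wrist")
for p,z in(((320,283),.069),((287,233),.063),((354,233),.063),((287,305),.063),((354,305),.063)): print(unproj(K,T,p,z))
E
```

```text
[0.5677 0.0309 0.069 ]
[0.5499 0.05   0.063 ]
[0.5794 0.0545 0.063 ]
[0.5544 0.0146 0.063 ]
[0.5858 0.0193 0.063 ]
```

Call:
{"op": "arm_command", "data": {
  "dp": [
    [-0.001,-0.003,0.03],
    [0,0,0.032],
    [0,0,0],
    [0,0,0],
    [0,0,0],
    [0,0,0],
    [0,0,0]
  ],
  "turn": [
    [0,0,0],
    [0,0,0],
    [0,0,0],
    [0,0,0],
    [0,0,0],
    [0,0,0],
    [0,0,0]
  ],
  "claw": [0.6,0.6,0.6,-1,-1,-1,-1],
  "newtons": 50
}}

```text
t: 5.3
ee_pos: [0.5679, 0.0313, 0.0306]
eef_rot: [3.131, 0.242, 0.007]
contact_force: [-0.7, -0.8, 7.0]
width: 0.367
```

Call:
{"op": "arm_command", "data": {
  "dp": [
    [0,0,0],
    [0,0,0],
    [0,0,-0.001],
    [0,0,0]
  ],
  "turn": [
    [0,0,0],
    [0,0,0],
    [0,0,0],
    [0,0,0]
  ],
  "claw": [-1,-1,-1,-1]
}}

```text
t: 5.7
ee_pos: [0.567, 0.0316, 0.0306]
eef_rot: [3.132, 0.243, 0.004]
contact_force: [-0.3, -1.5, 6.8]
width: 0.365
```

Call:
{"op": "arm_command", "data": {
  "dp": [
    [0,0,-0.001],
    [0,-0.01,0],
    [0,-0.01,0],
    [0,-0.01,0],
    [0,0,0]
  ],
  "turn": [
    [0,0,0],
    [0,0,0],
    [0,0,0],
    [0,0,0],
    [0,0,0]
  ],
  "claw": [-1,-1,-1,-1,-1]
}}

```text
t: 6.2
ee_pos: [0.5614, 0.0634, 0.0306]
eef_rot: [-3.131, -0.245, -0.001]
contact_force: [-0.1, 2.1, 6.4]
width: 0.365
```

Call:
{"op": "arm_command", "data": {
  "dp": [
    [0,-0.015,0],
    [0,-0.015,0],
    [0,-0.015,0],
    [0,-0.015,0],
    [0,0,0]
  ],
  "turn": [
    [0,0,0],
    [0,0,0],
    [0,0,0],
    [0,0,0],
    [0,0,0]
  ],
  "claw": [-1,-1,-1,-1,-1]
}}

```text
t: 6.7
ee_pos: [0.5502, 0.1234, 0.0292]
eef_rot: [-3.13, -0.246, 0.005]
contact_force: [-0.3, -0.2, -2.0]
width: 0.364
```

Call:
{"op": "arm_command", "data": {
  "dp": [
    [0,-0.013,0],
    [0,-0.013,0],
    [0,0,0]
  ],
  "turn": [
    [0,0,0],
    [0,0,0],
    [0,0,0]
  ],
  "claw": [-1,-1,-1]
}}

```text
t: 7.0
ee_pos: [0.5471, 0.1482, 0.0296]
eef_rot: [-3.131, -0.245, 0.002]
contact_force: [0.1, 0.2, -2.4]
width: 0.366
```

Call:
{"op": "arm_command", "data": {
  "dp": [
    [0,0,-0.02],
    [0,0,-0.035],
    [0,0,-0.035],
    [0,0,-0.03],
    [0,0,0]
  ],
  "turn": [
    [0,0,0],
    [0,0,0],
    [0,0,0],
    [0,0,0],
    [0,0,0]
  ],
  "claw": [-1,-1,-1,-1,-1]
}}

```text
t: 7.5
ee_pos: [0.5512, 0.1465, 0.1548]
eef_rot: [3.132, 0.243, 0.014]
contact_force: [1.1, 0.5, -1.6]
width: 0.37
```

```bash
python3 - <<'E'
from h import *
s=manip.observe();print(s["ee_pos"],s["contact_force"],s["width"])
goto([.562,-.392,.12],.155)
E
```

```text
[0.5512 0.1465 0.1548] [ 1.0691  0.5259 -1.628 ] 0.369582458844664
yaw0 8.9 tilt(deg) [ 0.05 -0.51 -0.  ] turn_z(deg) -0.02 | dp before turn [-0.0725  0.5337  0.0346] | dp after turn [-0.0724  0.5337  0.0348]
```

Call:
{"op": "arm_command", "data": {
  "dp": [
    [-0.005,0.03,0],
    [-0.005,0.045,0],
    [-0.006,0.045,0],
    [-0.006,0.045,0],
    [-0.006,0.045,0],
    [-0.006,0.045,0],
    [-0.006,0.045,0],
    [-0.006,0.045,0],
    [-0.006,0.045,0],
    [-0.006,0.045,0]
  ],
  "turn": [
    [0,0,0],
    [0,0,0],
    [0,0,0],
    [0,0,0],
    [0,0,0],
    [0,0,0],
    [0,0,0],
    [0,0,0],
    [0,0,0],
    [0,0,0]
  ],
  "claw": [-1,-1,-1,-1,-1,-1,-1,-1,-1,-1]
}}

```text
t: 8.5
ee_pos: [0.5568, -0.2939, 0.1483]
eef_rot: [-3.13, -0.242, 0.003]
contact_force: [0.1, -0.5, -2.2]
width: 0.37
```

Call:
{"op": "arm_command", "data": {
  "dp": [
    [-0.006,0.045,0],
    [-0.006,0.045,0],
    [0,0.01,0.02],
    [0,0,0],
    [0,0,0],
    [0,0,0]
  ],
  "turn": [
    [0,0,0],
    [0,0,0],
    [0,0,0],
    [0,0,0],
    [0,0,0],
    [0,0,0]
  ],
  "claw": [-1,-1,-1,-1,-1,-1]
}}

```text
t: 9.1
ee_pos: [0.5615, -0.3917, 0.13]
eef_rot: [-3.131, -0.244, 0.001]
contact_force: [-0.0, 0.2, -2.3]
width: 0.365
```

```bash
python3 - <<'E'
from h import *
im,(K,T)=shot("wrist")
cv2.imwrite("pics/w_tray.png",im[100:480,80:560])
goto([.562,-.392,.028],.155)
print(manip.observe()["ee_pos"])
E
```

```text
yaw0 8.9 tilt(deg) [-0.   -0.01  0.  ] turn_z(deg) 0.06 | dp before turn [0.0002 0.0003 0.1026] | dp after turn [0.0002 0.0003 0.1026]
[ 0.5618 -0.3918  0.1306]
```

View pics/w_tray.png

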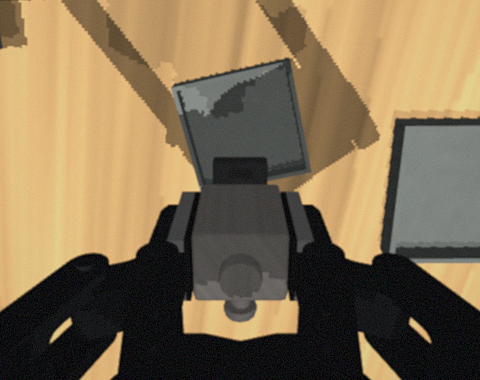

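Call:
{"op": "arm_command", "data": {
  "dp": [
    [0,0,0.04],
    [0,0,0.04],
    [0,0,0.018],
    [0,0,0.002],
    [0,0,0.001],
    [0,0,0]
  ],
  "turn": [
    [0,0,0],
    [0,0,0],
    [0,0,0],
    [0,0,0],
    [0,0,0],
    [0,0,0]
  ],
  "claw": [-1,-1,-1,-1,-1,-1]
}}

```text
t: 9.75
ee_pos: [0.5623, -0.3931, 0.0306]
eef_rot: [3.13, 0.244, 0.002]
contact_force: [0.1, -0.3, -2.1]
width: 0.368
```

Call:
{"op": "arm_command", "data": {
  "dp": [
    [0,0,0.001],
    [0,0,0]
  ],
  "turn": [
    [0,0,0],
    [0,0,0]
  ],
  "claw": [-1,-1]
}}

```text
t: 9.95
ee_pos: [0.5618, -0.3932, 0.0291]
eef_rot: [3.131, 0.243, 0.002]
contact_force: [0.5, -0.0, -1.9]
width: 0.364
```

Call:
{"op": "arm_command", "data": {
  "dp": [
    [0,0,0.001],
    [0,0,0.001],
    [0,0,0]
  ],
  "turn": [
    [0,0,0],
    [0,0,0],
    [0,0,0]
  ],
  "claw": [-1,-1,-1]
}}

```text
t: 10.25
ee_pos: [0.5616, -0.3933, 0.0273]
eef_rot: [3.131, 0.242, 0.001]
contact_force: [-1.7, 1.4, 4.8]
width: 0.366
```

Call:
{"op": "arm_command", "data": {
  "dp": [
    [0,0,0],
    [0,0,0],
    [0,0,-0.01],
    [0,0,-0.04],
    [0,0,-0.05],
    [0,0,-0.04],
    [0,0,0]
  ],
  "turn": [
    [0,0,0],
    [0,0,0],
    [0,0,0],
    [0,0,0],
    [0,0,0],
    [0,0,0],
    [0,0,0]
  ],
  "claw": [0.6,0.6,0.6,0.6,0.8,1,1]
}}

```text
t: 10.95
ee_pos: [0.5645, -0.3958, 0.1751]
eef_rot: [3.121, 0.242, 0.015]
contact_force: [0.4, -0.1, 0.1]
width: 0.999
```

```bash
python3 - <<'E'
from h import *
im,(K,T)=shot("wrist")
r=manip.trace("wrist","stop_center"); print([(q["p"],q["box"]) for q in r])
cv2.imwrite("pics/w_tray2.png",im[150:480,120:520])
goto([.5857,-.0767,.15],.125)
E
```

```text
[(0.9, [293.2, 184.5, 336.1, 263.7])]
yaw0 8.9 tilt(deg) [ 0.17 -0.13 -0.  ] turn_z(deg) 1.70 | dp before turn [ 0.0722 -0.3095  0.0175] | dp after turn [ 0.063  -0.3114  0.0183]
```

View pics/w_tray2.png

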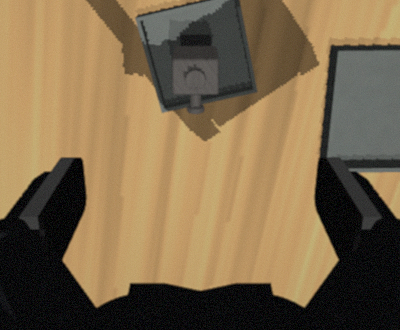

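The stop stands upright in the small tray (crop 195,70). On to the rest.

Call:
{"op": "arm_command", "data": {
  "dp": [
    [0.009,-0.045,0.002],
    [0.009,-0.045,0.002],
    [0.009,-0.045,0.002],
    [0.009,-0.045,0.002],
    [0.009,-0.045,0.002],
    [0.009,-0.045,0.003],
    [0.009,-0.042,0.003],
    [0,0,0],
    [0,0,0]
  ],
  "turn": [
    [0,0,1.7],
    [0,0,0],
    [0,0,0],
    [0,0,0],
    [0,0,0],
    [0,0,0],
    [0,0,0],
    [0,0,0],
    [0,0,0]
  ],
  "claw": [1,1,1,1,1,1,1,1,1]
}}

```text
t: 11.95
ee_pos: [0.5827, -0.0742, 0.1486]
eef_rot: [-3.134, -0.2, 0.005]
contact_force: [0.0, -0.6, 0.3]
width: 1.002
```

```bash
python3 - <<'E'
from h import *
im,(K,T)=shot("wrist","w_rest")
r=manip.trace("wrist","rest_center"); print([(q["p"],q["box"]) for q in r])
rs,c=fitg([(K,T,r[0]["mask"],None)],lambda q:box(q,(.05,.08,.042),.022),[.585,-.076,.13],(.01,.01,.1));print("rest",rs,c)
goto([rs[0],rs[1],.028],rs[2])
print(manip.observe()["ee_pos"])
E
```

```text
[(0.7, [286.8, 172.9, 371.7, 308.8])]
rest [ 0.5866 -0.0768  0.1122] 0.0638927256603875
yaw0 7.1 tilt(deg) [-0.01  0.09 -0.  ] turn_z(deg) 0.71 | dp before turn [0.0036 0.0009 0.1212] | dp after turn [0.0034 0.0009 0.1212]
[ 0.5832 -0.0763  0.1492]
```

Call:
{"op": "arm_command", "data": {
  "dp": [
    [0.0035,0,0.04],
    [0,0,0.04],
    [0,0,0.03],
    [0,0,0.011],
    [0,0,0],
    [0,0,0],
    [0,0,0],
    [0,0,0],
    [0,0,0]
  ],
  "turn": [
    [0,0,0.7],
    [0,0,0],
    [0,0,0],
    [0,0,0],
    [0,0,0],
    [0,0,0],
    [0,0,0],
    [0,0,0],
    [0,0,0]
  ],
  "claw": [1,1,1,1,-1,-1,-1,-1,-1],
  "newtons": 60
}}

```text
t: 12.95
ee_pos: [0.5885, -0.0758, 0.0311]
eef_rot: [3.135, 0.177, 0.005]
contact_force: [-0.9, -1.3, 7.3]
width: 0.573
```

Call:
{"op": "arm_command", "data": {
  "dp": [
    [0,0,-0.002],
    [0,0,-0.02],
    [0,0,-0.04],
    [0,0,-0.04],
    [0,0,0]
  ],
  "turn": [
    [0,0,0],
    [0,0,0],
    [0,0,0],
    [0,0,0],
    [0,0,0]
  ],
  "claw": [-1,-1,-1,-1,-1]
}}

```text
t: 13.45
ee_pos: [0.5906, -0.0758, 0.137]
eef_rot: [3.133, 0.177, 0.016]
contact_force: [1.2, -0.2, -4.0]
width: 0.574
```

```bash
python3 - <<'E'
from h import *
s=manip.observe();print(s["ee_pos"],s["contact_force"],s["width"],s["joint_positions"])
goto([.5486,.4124,.13],-.24)
E
```

```text
[ 0.5906 -0.0758  0.137 ] [ 1.1703 -0.2261 -3.9517] 0.5744831381639429 [-0.315   0.4084  1.5614  0.0004  1.1612 -0.4282]
yaw0 6.5 tilt(deg) [ 0.24 -0.56 -0.  ] turn_z(deg) 20.23 | dp before turn [ 0.0133 -0.4898  0.0052] | dp after turn [-0.1569 -0.4642  0.007 ]
```

Call:
{"op": "arm_command", "data": {
  "dp": [
    [0.001,-0.03,0],
    [0.001,-0.046,0],
    [0.001,-0.046,0],
    [0.001,-0.046,0],
    [0.001,-0.046,0],
    [0.001,-0.046,0],
    [0.001,-0.046,0],
    [0.001,-0.046,0],
    [0.001,-0.046,0],
    [0.001,-0.046,0]
  ],
  "turn": [
    [0,0,0],
    [0,0,0],
    [0,0,0],
    [0,0,0],
    [0,0,0],
    [0,0,0],
    [0,0,0],
    [0,0,0],
    [0,0,0],
    [0,0,0]
  ],
  "claw": [-1,-1,-1,-1,-1,-1,-1,-1,-1,-1]
}}

```text
t: 14.45
ee_pos: [0.5455, 0.3689, 0.1294]
eef_rot: [3.136, 0.177, -0.004]
contact_force: [0.8, -0.7, -4.0]
width: 0.576
```

Call:
{"op": "arm_command", "data": {
  "dp": [
    [0.001,-0.03,0],
    [0,-0.016,0.02],
    [0,0,0.03],
    [0,0,0.03],
    [0,0,0.022],
    [0,0,0]
  ],
  "turn": [
    [0,0,0],
    [0,0,0],
    [0,0,0],
    [0,0,0],
    [0,0,0],
    [0,0,0]
  ],
  "claw": [-1,-1,-1,-1,-1,-1]
}}

```text
t: 15.05
ee_pos: [0.5387, 0.4112, 0.0232]
eef_rot: [3.132, 0.177, -0.016]
contact_force: [-1.0, 0.0, -4.7]
width: 0.577
```

Call:
{"op": "arm_command", "data": {
  "dp": [
    [0,0,0.005],
    [0,0,0.003],
    [0,0,0.001],
    [0,0,0]
  ],
  "turn": [
    [0,0,0],
    [0,0,0],
    [0,0,0],
    [0,0,0]
  ],
  "claw": [-1,-1,-1,-1]
}}

```text
t: 15.45
ee_pos: [0.5435, 0.4133, 0.0211]
eef_rot: [-3.136, -0.177, -0.002]
contact_force: [1.1, -1.0, -3.8]
width: 0.574
```

Call:
{"op": "arm_command", "data": {
  "dp": [
    [0,0,0.001],
    [0,0,0.001],
    [0,0,0]
  ],
  "turn": [
    [0,0,0],
    [0,0,0],
    [0,0,0]
  ],
  "claw": [-1,-1,-1]
}}

```text
t: 15.75
ee_pos: [0.5429, 0.413, 0.0183]
eef_rot: [-3.137, -0.177, -0.0]
contact_force: [-1.2, 0.2, -4.4]
width: 0.58
```

Call:
{"op": "arm_command", "data": {
  "dp": [
    [0,0,0.002],
    [0,0,0.0015],
    [0,0,0],
    [0,0,0]
  ],
  "turn": [
    [0,0,0],
    [0,0,0],
    [0,0,0],
    [0,0,0]
  ],
  "claw": [-1,-1,-1,-1]
}}

```text
t: 16.15
ee_pos: [0.5429, 0.413, 0.0145]
eef_rot: [3.136, 0.177, -0.0]
contact_force: [-1.1, -0.3, -4.0]
width: 0.576
```

Call:
{"op": "arm_command", "data": {
  "dp": [
    [0,0,0.0015],
    [0,0,0.001],
    [0,0,0]
  ],
  "turn": [
    [0,0,0],
    [0,0,0],
    [0,0,0]
  ],
  "claw": [-1,-1,-1]
}}

```text
t: 16.45
ee_pos: [0.5432, 0.4132, 0.0132]
eef_rot: [-3.136, -0.177, -0.001]
contact_force: [-2.3, -1.2, 3.5]
width: 0.577
```

Call:
{"op": "arm_command", "data": {
  "dp": [
    [0,0,0],
    [0,0,0],
    [0,0,0],
    [0,0,-0.02],
    [0,0,-0.05],
    [0,0,-0.05],
    [0,0,-0.05],
    [0,0,-0.02]
  ],
  "turn": [
    [0,0,0],
    [0,0,0],
    [0,0,0],
    [0,0,0],
    [0,0,0],
    [0,0,0],
    [0,0,0],
    [0,0,0]
  ],
  "claw": [1,1,1,1,1,1,1,1]
}}

```text
t: 17.25
ee_pos: [0.5452, 0.4143, 0.2089]
eef_rot: [-3.132, -0.177, -0.014]
contact_force: [0.7, 0.0, -0.0]
width: 1.0
```

```bash
python3 - <<'E'
from h import *
s=manip.observe();print(s["ee_pos"],s["joint_positions"])
goto([.367,.25,.2],.01)
E
```

```text
[0.5452 0.4143 0.2089] [0.4873 0.5096 1.2159 0.     1.4063 0.3745]
yaw0 6.5 tilt(deg) [-0.21 -0.52  0.  ] turn_z(deg) 5.89 | dp before turn [-0.1956  0.1432  0.0066] | dp after turn [-0.1798  0.1625  0.0089]
```

Call:
{"op": "arm_command", "data": {
  "dp": [
    [-0.036,0.032,0],
    [-0.036,0.032,0],
    [-0.036,0.032,0],
    [-0.036,0.032,0],
    [-0.036,0.032,0],
    [0,0,0],
    [0,0,0]
  ],
  "turn": [
    [0,0,5.9],
    [0,0,0],
    [0,0,0],
    [0,0,0],
    [0,0,0],
    [0,0,0],
    [0,0,0]
  ],
  "claw": [1,1,1,1,1,1,1]
}}

```text
t: 17.95
ee_pos: [0.3679, 0.2476, 0.2028]
eef_rot: [-3.141, -0.014, -0.003]
contact_force: [0.5, 0.4, 1.0]
width: 1.002
```

```bash
python3 - <<'E'
from h import *
import pickle
im,(K,T)=shot("wrist")
o={"K":K,"T":T}
for n in("vblock_center","park_seat","rest_center"):
    o[n]=manip.trace("wrist",n); print(n,[(q["p"],q["box"]) for q in o[n]])
pickle.dump(o,open("wv.pkl","wb"))
v,c=fitg([(K,T,hullmask(o["vblock_center"][0]["mask"]),None)],lambda q:box(q,(.05,.08,.042),.015),[.367,.277,.01],(.01,.01,.1));print("v",v,c)
p,c=fitg([(K,T,hullmask(o["park_seat"][0]["mask"]),None)],lambda q:box(q,(.11,.14,.015),0),[.367,.277,.01],(.01,.01,.1));print("park",p,c)
for q in proj(K,T,box(v,(.05,.08,.042),.015)).tolist()+proj(K,T,box(p,(.11,.14,.015),0)).tolist(): cv2.circle(im,(int(q[0]),int(q[1])),2,(0,0,255),-1)
cv2.imwrite("pics/w_v.png",im)
goto([v[0],v[1],.021],v[2]); print(manip.observe()["ee_pos"])
E
```

```text
vblock_center [(0.68, [279.9, 121.5, 354.4, 231.4])]
park_seat [(0.85, [54.8, 74.4, 171.2, 200.0])]
rest_center []
v [0.3655 0.2783 0.0603] 0.028449516373237234
park [ 0.7003 -0.2963  1.5767] 1.0
yaw0 0.6 tilt(deg) [-0.03 -0.06  0.  ] turn_z(deg) -2.88 | dp before turn [-0.0038 -0.0297  0.1814] | dp after turn [-0.0021 -0.03    0.1814]
[0.3694 0.2486 0.2024]
```

View pics/w_v.png

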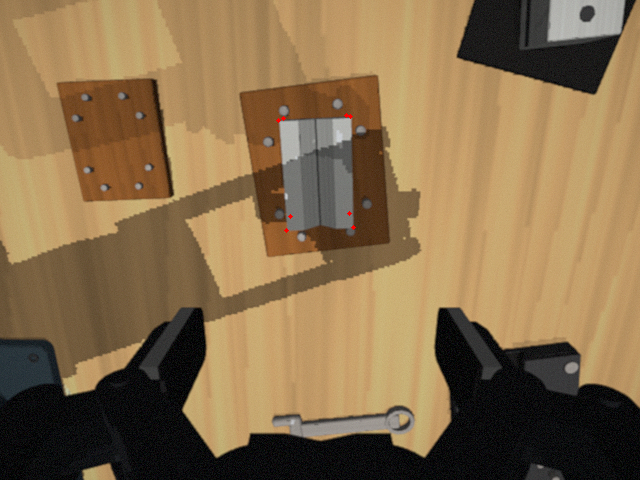

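```bash
python3 - <<'E'
from h import *
import pickle
o=pickle.load(open("wv.pkl","rb"));K,T=o["K"],o["T"]
obs=[(241,92),(377,75),(389,242),(268,256),(284,110),(338,103),(361,130),(268,141),(279,214),(367,203),(302,237),(351,230)]
loc=np.array([(-55,70,15),(55,70,15),(55,-70,15),(-55,-70,15),(-21,52,23),(21,52,23),(37,30,23),(-37,30,23),(-37,-30,23),(37,-30,23),(-21,-52,23),(21,-52,23)])/1e3
from scipy.optimize import least_squares
def f(q):
    c,s=np.cos(q[2]),np.sin(q[2]);P=np.c_[q[0]+c*loc[:,0]-s*loc[:,1],q[1]+s*loc[:,0]+c*loc[:,1],loc[:,2]]
    return (proj(K,T,P)-obs).ravel()
r=least_squares(f,[.367,.277,.1]);print("park",r.x);print(r.fun.reshape(-1,2).round(1).tolist())
E
```

```text
park [0.3667 0.2749 0.1277]
[[-3.2, -1.3], [2.3, -2.4], [2.0, 1.8], [-1.4, 1.9], [-0.3, -0.5], [0.1, -0.4], [0.5, -0.4], [-0.4, 0.1], [0.1, 0.4], [0.8, 1.1], [-0.3, 0.1], [0.0, 1.5]]
```

Call:
{"op": "arm_command", "data": {
  "dp": [
    [-0.001,-0.015,0.03],
    [-0.001,-0.015,0.04],
    [0,0,0.04],
    [0,0,0.04],
    [0,0,0.02],
    [0,0,0.008],
    [0,0,0]
  ],
  "turn": [
    [0,0,-2.9],
    [0,0,0],
    [0,0,0],
    [0,0,0],
    [0,0,0],
    [0,0,0],
    [0,0,0]
  ],
  "claw": [1,1,1,1,1,1,1]
}}

```text
t: 18.85
ee_pos: [0.365, 0.2779, 0.0231]
eef_rot: [3.139, 0.095, -0.003]
contact_force: [0.3, -0.5, 0.9]
width: 1.001
```

```bash
python3 - <<'E'
from h import *
s=manip.observe();print(s["ee_pos"],s["contact_force"]);goto([.3655,.2783,.024],.06)
import pickle
o=pickle.load(open("wfix.pkl","rb"));K,T=o["K"],o["T"]
obs=[(322,153),(367,153),(306,176),(382,176),(306,235),(380,235)]
loc=np.array([(-21,52,8),(21,52,8),(-37,30,8),(37,30,8),(-37,-30,8),(37,-30,8)])/1e3+[0,0,.022]
from scipy.optimize import least_squares
def f(q):
    c,s=np.cos(q[2]),np.sin(q[2]);P=np.c_[q[0]+c*loc[:,0]-s*loc[:,1],q[1]+s*loc[:,0]+c*loc[:,1],loc[:,2]]
    return (proj(K,T,P)-obs).ravel()
r=least_squares(f,[.582,-.073,.15]);print("seat",r.x);print(r.fun.reshape(-1,2).round(1).tolist())
E
```

```text
[0.365  0.2779 0.0231] [ 0.3029 -0.5475  0.9031]
yaw0 3.5 tilt(deg) [0.04 0.12 0.  ] turn_z(deg) 0.04 | dp before turn [ 0.0005 -0.0004 -0.0009] | dp after turn [ 0.0005 -0.0004 -0.0009]
seat [ 0.5835 -0.077   0.1482]
[[0.1, -0.5], [-0.1, -0.5], [-0.7, -0.1], [0.8, -0.1], [-0.0, 0.7], [-0.0, 0.7]]
```

Call:
{"op": "arm_command", "data": {
  "dp": [
    [0,0,0],
    [0,0,0],
    [0,0,0],
    [0,0,0],
    [0,0,0]
  ],
  "turn": [
    [0,0,0],
    [0,0,0],
    [0,0,0],
    [0,0,0],
    [0,0,0]
  ],
  "claw": [-1,-1,-1,-1,-1]
}}

```text
t: 19.35
ee_pos: [0.3662, 0.2783, 0.0256]
eef_rot: [-3.139, -0.095, -0.005]
contact_force: [0.6, 0.2, 6.2]
width: 0.573
```

Call:
{"op": "arm_command", "data": {
  "dp": [
    [0,0,-0.002],
    [0,0,-0.02],
    [0,0,-0.04],
    [0,0,-0.04],
    [0,0,-0.03],
    [0,0,0],
    [0,0,0]
  ],
  "turn": [
    [0,0,0],
    [0,0,0],
    [0,0,0],
    [0,0,0],
    [0,0,-2.6],
    [0,0,-2.6],
    [0,0,0]
  ],
  "claw": [-1,-1,-1,-1,-1,-1,-1]
}}

```text
t: 20.05
ee_pos: [0.3649, 0.2777, 0.157]
eef_rot: [-3.132, -0.238, -0.002]
contact_force: [-1.0, 0.2, -4.6]
width: 0.576
```

```bash
python3 - <<'E'
from h import *
s=manip.observe();print(s["ee_pos"],s["contact_force"],s["width"]);goto([.583,-.076,.13],.15)
E
```

```text
[0.3649 0.2777 0.157 ] [-1.0383  0.1734 -4.5522] 0.5761531994019801
yaw0 8.7 tilt(deg) [-0.02 -0.09  0.  ] turn_z(deg) 0.09 | dp before turn [0.1621 0.3826 0.0271] | dp after turn [0.1628 0.3823 0.027 ]
```

Call:
{"op": "arm_command", "data": {
  "dp": [
    [0.018,0.0425,0],
    [0.018,0.0425,0],
    [0.018,0.0425,0],
    [0.018,0.0425,0],
    [0.018,0.0425,0],
    [0.018,0.0425,0],
    [0.018,0.0425,0.007],
    [0.018,0.0425,0.01],
    [0.018,0.0425,0.01],
    [0,0,0]
  ],
  "turn": [
    [0,0,0],
    [0,0,0],
    [0,0,0],
    [0,0,0],
    [0,0,0],
    [0,0,0],
    [0,0,0],
    [0,0,0],
    [0,0,0],
    [0,0,0]
  ],
  "claw": [-1,-1,-1,-1,-1,-1,-1,-1,-1,-1]
}}

```text
t: 21.05
ee_pos: [0.5839, -0.0814, 0.1259]
eef_rot: [3.132, 0.228, -0.004]
contact_force: [-0.9, 0.6, -3.7]
width: 0.576
```

Call:
{"op": "arm_command", "data": {
  "dp": [
    [0,0,0.02],
    [0,0,0.02],
    [0,0,0.02],
    [0,0,0],
    [0,0,0]
  ],
  "turn": [
    [0,0,0],
    [0,0,0],
    [0,0,0],
    [0,0,0],
    [0,0,0]
  ],
  "claw": [-1,-1,-1,-1,-1]
}}

```text
t: 21.55
ee_pos: [0.5817, -0.0755, 0.0683]
eef_rot: [-3.131, -0.236, 0.004]
contact_force: [0.6, -0.0, -3.5]
width: 0.573
```

```bash
python3 - <<'E'
from h import *
s=manip.observe();print(s["ee_pos"],s["contact_force"],s["width"]);goto([.583,-.076,.033],.15)
im,(K,T)=shot("wrist","w_seat"); cv2.imwrite("pics/w_seat_c.png",im[80:480,100:540])
E
```

```text
[ 0.5817 -0.0755  0.0683] [ 0.6359 -0.0167 -3.5463] 0.5726000564260316
yaw0 8.6 tilt(deg) [-0.08  0.15 -0.  ] turn_z(deg) 0.04 | dp before turn [0.0013 0.0008 0.0353] | dp after turn [0.0012 0.0007 0.0353]
```

View pics/w_seat_c.png

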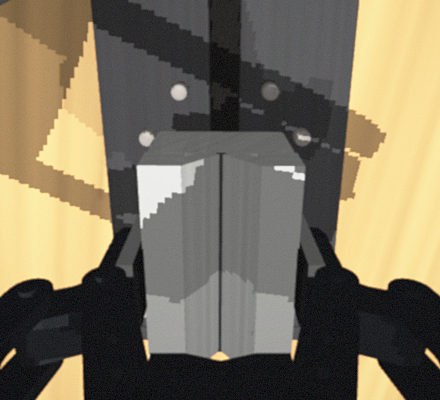

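```bash
python3 - <<'E'
from h import *
K,T=camT("wrist")
obs=[(279,172),(370,171),(247,218),(402,217)]
loc=np.array([(-21,52,8),(21,52,8),(-37,30,8),(37,30,8)])/1e3+[0,0,.022]
from scipy.optimize import least_squares
def f(q):
    c,s=np.cos(q[2]),np.sin(q[2]);P=np.c_[q[0]+c*loc[:,0]-s*loc[:,1],q[1]+s*loc[:,0]+c*loc[:,1],loc[:,2]]
    return (proj(K,T,P)-obs).ravel()
r=least_squares(f,[.582,-.073,.15]);print("seat",r.x);print(r.fun.reshape(-1,2).round(1).tolist())
# block held: top front-left/right corners at z
s=manip.observe();zt=s["ee_pos"][2]-.0106+.042
for p in((237,244),(404,244),(247,432),(394,432),(320,432),(320,233)): print(unproj(K,T,p,zt))
goto([r.x[0],r.x[1],.0345],r.x[2])
E
```

```text
seat [ 0.5848 -0.0765  0.1579]
[[-1.1, -0.6], [0.9, -0.2], [-1.4, 0.6], [1.6, 0.5]]
[ 0.5524 -0.039   0.1007]
[ 0.6002 -0.0317  0.1007]
[ 0.5617 -0.1066  0.1007]
[ 0.6115 -0.099   0.1007]
[ 0.5864 -0.1028  0.1007]
[ 0.5757 -0.0321  0.1007]
yaw0 8.6 tilt(deg) [-0.01  0.02 -0.  ] turn_z(deg) -0.41 | dp before turn [0.002  0.0009 0.0348] | dp after turn [0.002  0.001  0.0348]
```

Call:
{"op": "arm_command", "data": {
  "dp": [
    [0.002,0.001,0.01],
    [0,0,0.015],
    [0,0,0.008],
    [0,0,0.001],
    [0,0,0.001],
    [0,0,0]
  ],
  "turn": [
    [0,0,-0.4],
    [0,0,0],
    [0,0,0],
    [0,0,0],
    [0,0,0],
    [0,0,0]
  ],
  "claw": [-1,-1,-1,-1,-1,-1]
}}

```text
t: 22.2
ee_pos: [0.5853, -0.0768, 0.0346]
eef_rot: [3.131, 0.248, 0.001]
contact_force: [-0.3, 0.2, -3.9]
width: 0.573
```

Call:
{"op": "arm_command", "data": {
  "dp": [
    [0,0,0.001],
    [0,0,0.0005],
    [0,0,0]
  ],
  "turn": [
    [0,0,0],
    [0,0,0],
    [0,0,0]
  ],
  "claw": [-1,-1,-1]
}}

```text
t: 22.5
ee_pos: [0.5849, -0.0768, 0.0328]
eef_rot: [3.132, 0.248, 0.0]
contact_force: [-1.1, -0.3, -3.7]
width: 0.578
```

Call:
{"op": "arm_command", "data": {
  "dp": [
    [0,0,0.001],
    [0,0,0.0007],
    [0,0,0]
  ],
  "turn": [
    [0,0,0],
    [0,0,0],
    [0,0,0]
  ],
  "claw": [-1,-1,-1]
}}

```text
t: 22.8
ee_pos: [0.585, -0.0768, 0.0327]
eef_rot: [3.131, 0.248, 0.001]
contact_force: [-4.8, 1.5, 8.7]
width: 0.572
```

Call:
{"op": "arm_command", "data": {
  "dp": [
    [0,0,0],
    [0,0,0],
    [0,0,0],
    [0,0,-0.02],
    [0,0,-0.05],
    [0,0,-0.05],
    [0,0,-0.02],
    [0,0,0]
  ],
  "turn": [
    [0,0,0],
    [0,0,0],
    [0,0,0],
    [0,0,0],
    [0,0,0],
    [0,0,0],
    [0,0,0],
    [0,0,2.7]
  ],
  "claw": [1,1,1,1,1,1,1,1]
}}

```text
t: 23.6
ee_pos: [0.5875, -0.0775, 0.1758]
eef_rot: [3.134, 0.173, 0.013]
contact_force: [0.3, 0.5, -0.7]
width: 1.002
```

```bash
python3 - <<'E'
from h import *
import pickle
s=manip.observe();print(s["ee_pos"]);goto([.5435,.413,.14],.113)
im,(K,T)=shot("wrist","w_vseat")
r=manip.trace("wrist","vblock_center");print([(q["p"],q["box"]) for q in r])
if r: print(fitg([(K,T,hullmask(r[0]["mask"]),None)],lambda q:box(q,(.05,.08,.042),.022),[.585,-.077,.158],(.01,.01,.1)))
E
```

```text
[ 0.5875 -0.0775  0.1758]
yaw0 6.3 tilt(deg) [ 0.21 -0.47 -0.  ] turn_z(deg) -0.14 | dp before turn [ 0.0101 -0.4925  0.034 ] | dp after turn [ 0.0116 -0.4924  0.0358]
[(0.69, [273.7, 160.0, 353.5, 285.7])]
(array([ 0.5845, -0.0767,  0.1538]), np.float64(0.02792311333682139))
```

Call:
{"op": "arm_command", "data": {
  "dp": [
    [0.001,-0.03,0],
    [0.0012,-0.046,0],
    [0.0012,-0.046,0],
    [0.0012,-0.046,0],
    [0.0012,-0.046,0],
    [0.0012,-0.046,0],
    [0.0012,-0.046,0],
    [0.0012,-0.046,0],
    [0.0012,-0.046,0],
    [0.0012,-0.046,0]
  ],
  "turn": [
    [0,0,0],
    [0,0,0],
    [0,0,0],
    [0,0,0],
    [0,0,0],
    [0,0,0],
    [0,0,0],
    [0,0,0],
    [0,0,0],
    [0,0,0]
  ],
  "claw": [1,1,1,1,1,1,1,1,1,1]
}}

```text
t: 24.7
ee_pos: [0.5465, 0.3675, 0.1696]
eef_rot: [3.136, 0.176, -0.003]
contact_force: [1.9, -0.1, 0.3]
width: 1.003
```

Call:
{"op": "arm_command", "data": {
  "dp": [
    [0.0012,-0.03,0],
    [0,-0.017,0.02],
    [0,0,0.03],
    [0,0,0],
    [0,0,0]
  ],
  "turn": [
    [0,0,0],
    [0,0,0],
    [0,0,0],
    [0,0,0],
    [0,0,0]
  ],
  "claw": [1,1,1,1,1]
}}

```text
t: 25.2
ee_pos: [0.5427, 0.4121, 0.1196]
eef_rot: [3.135, 0.175, -0.005]
contact_force: [-0.0, -0.3, 1.3]
width: 0.997
```

```bash
python3 - <<'E'
from h import *
im,(K,T)=shot("wrist","w_mat")
r=manip.trace("wrist","rest_center");print([(q["p"],q["box"]) for q in r])
g=[.5433,.4132,.113]
if r: g,c=fitg([(K,T,r[0]["mask"],None)],lambda q:box(q,(.05,.08,.042),.004),g,(.01,.01,.1));print(g,c)
goto([.5433,.4132,.0132],.113);print(manip.observe()["ee_pos"])
E
```

```text
[(0.77, [274.7, 169.6, 367.6, 308.6])]
[0.5429 0.4131 0.1123] 0.06474565220934592
yaw0 6.3 tilt(deg) [-0.03 -0.08  0.  ] turn_z(deg) -0.14 | dp before turn [-0.0011 -0.0007  0.1089] | dp after turn [-0.0009 -0.0008  0.1089]
[0.5443 0.4125 0.1221]
```

Rest is where I left it. Grasp.

Call:
{"op": "arm_command", "data": {
  "dp": [
    [-0.0005,-0.0005,0.04],
    [0,0,0.04],
    [0,0,0.022],
    [0,0,0.004],
    [0,0,0],
    [0,0,0],
    [0,0,0],
    [0,0,0],
    [0,0,0]
  ],
  "turn": [
    [0,0,0],
    [0,0,0],
    [0,0,0],
    [0,0,0],
    [0,0,0],
    [0,0,0],
    [0,0,0],
    [0,0,0],
    [0,0,0]
  ],
  "claw": [1,1,1,1,-1,-1,-1,-1,-1]
}}

```text
t: 26.2
ee_pos: [0.5445, 0.4139, 0.0179]
eef_rot: [-3.135, -0.174, -0.007]
contact_force: [0.6, 0.3, 5.9]
width: 0.577
```

Call:
{"op": "arm_command", "data": {
  "dp": [
    [0,0,-0.002],
    [0,0,-0.02],
    [0,0,-0.04],
    [0,0,-0.04],
    [0,0,0],
    [0,0,0]
  ],
  "turn": [
    [0,0,0],
    [0,0,0],
    [0,0,0],
    [0,0,0],
    [0,0,-0.8],
    [0,0,0]
  ],
  "claw": [-1,-1,-1,-1,-1,-1]
}}

```text
t: 26.8
ee_pos: [0.5431, 0.4133, 0.118]
eef_rot: [-3.135, -0.197, -0.003]
contact_force: [-0.3, -0.5, -5.4]
width: 0.576
```

```bash
python3 - <<'E'
from h import *
s=manip.observe();print(s["ee_pos"],s["contact_force"],s["width"]);goto([.3667,.2749,.08],.128)
E
```

```text
[0.5431 0.4133 0.118 ] [-0.2961 -0.4611 -5.3657] 0.575508504348711
yaw0 7.2 tilt(deg) [-0.04 -0.1   0.  ] turn_z(deg) -0.15 | dp before turn [-0.1924  0.1153  0.0375] | dp after turn [-0.1926  0.1148  0.038 ]
```

Call:
{"op": "arm_command", "data": {
  "dp": [
    [-0.032,0.0192,0],
    [-0.032,0.0192,0],
    [-0.032,0.0192,0],
    [-0.032,0.0192,0],
    [-0.032,0.0192,0],
    [-0.032,0.0192,0],
    [0,0,0.02],
    [0,0,0.02],
    [0,0,0],
    [0,0,0]
  ],
  "turn": [
    [0,0,0],
    [0,0,0],
    [0,0,0],
    [0,0,0],
    [0,0,0],
    [0,0,0],
    [0,0,0],
    [0,0,0],
    [0,0,0],
    [0,0,0]
  ],
  "claw": [-1,-1,-1,-1,-1,-1,-1,-1,-1,-1]
}}

```text
t: 27.8
ee_pos: [0.3655, 0.2744, 0.0759]
eef_rot: [3.134, 0.196, -0.006]
contact_force: [-0.2, -0.1, -4.0]
width: 0.575
```

```bash
python3 - <<'E'
from h import *
s=manip.observe();print(s["ee_pos"],s["contact_force"],s["width"]);goto([.3667,.2749,.029],.128)
E
```

```text
[0.3655 0.2744 0.0759] [-0.2447 -0.1427 -4.0252] 0.5753697721326415
yaw0 7.2 tilt(deg) [0.06 0.21 0.  ] turn_z(deg) -0.18 | dp before turn [ 0.0014 -0.0004  0.0469] | dp after turn [ 0.0013 -0.0004  0.0469]
```

Call:
{"op": "arm_command", "data": {
  "dp": [
    [0.001,0,0.02],
    [0,0,0.015],
    [0,0,0.006],
    [0,0,0.002],
    [0,0,0.001],
    [0,0,0.001],
    [0,0,0]
  ],
  "turn": [
    [0,0,0],
    [0,0,0],
    [0,0,0],
    [0,0,0],
    [0,0,0],
    [0,0,0],
    [0,0,0]
  ],
  "claw": [-1,-1,-1,-1,-1,-1,-1]
}}

```text
t: 28.5
ee_pos: [0.3681, 0.2752, 0.0324]
eef_rot: [-3.135, -0.196, -0.001]
contact_force: [-0.4, 0.2, -3.9]
width: 0.576
```

Call:
{"op": "arm_command", "data": {
  "dp": [
    [0,0,0.001],
    [0,0,0.0007],
    [0,0,0]
  ],
  "turn": [
    [0,0,0],
    [0,0,0],
    [0,0,0]
  ],
  "claw": [-1,-1,-1]
}}

```text
t: 28.8
ee_pos: [0.3677, 0.275, 0.0303]
eef_rot: [3.135, 0.196, 0.0]
contact_force: [0.9, 0.1, -4.7]
width: 0.573
```

Call:
{"op": "arm_command", "data": {
  "dp": [
    [0,0,0.001],
    [0,0,0.001],
    [0,0,0.0005],
    [0,0,0]
  ],
  "turn": [
    [0,0,0],
    [0,0,0],
    [0,0,0],
    [0,0,0]
  ],
  "claw": [-1,-1,-1,-1]
}}

```text
t: 29.2
ee_pos: [0.3678, 0.275, 0.0289]
eef_rot: [-3.135, -0.196, -0.001]
contact_force: [-4.2, -2.6, 10.5]
width: 0.574
```

Call:
{"op": "arm_command", "data": {
  "dp": [
    [0,0,0],
    [0,0,0],
    [0,0,0],
    [0,0,-0.02],
    [0,0,-0.05],
    [0,0,-0.05],
    [0,0,-0.04],
    [0,0,0]
  ],
  "turn": [
    [0,0,0],
    [0,0,0],
    [0,0,0],
    [0,0,0],
    [0,0,0],
    [0,0,0],
    [0,0,0],
    [0,0,0]
  ],
  "claw": [1,1,1,1,1,1,1,1]
}}

```text
t: 30.0
ee_pos: [0.3712, 0.2766, 0.1935]
eef_rot: [-3.131, -0.196, -0.018]
contact_force: [0.9, -0.2, 0.4]
width: 1.003
```

```bash
python3 - <<'E'
from h import *
im,(K,T)=shot("wrist","w_parked"); cv2.imwrite("pics/w_parked_c.png",im[80:380,180:480])
goto([.3738,-.2656,.18],.18)
E
```

```text
yaw0 7.2 tilt(deg) [-0.11 -0.39  0.  ] turn_z(deg) -3.15 | dp before turn [-0.0634  0.5378  0.0091] | dp after turn [-0.0928  0.5335  0.0106]
```

View pics/w_parked_c.png

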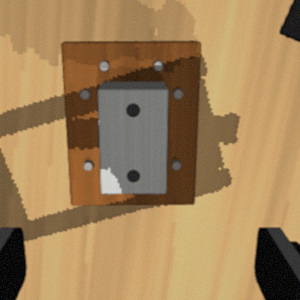

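The rest sits between all the pins of the larger board. Now the bar.

Call:
{"op": "arm_command", "data": {
  "dp": [
    [-0.007,0.03,0],
    [-0.0077,0.045,0],
    [-0.0077,0.045,0],
    [-0.0077,0.045,0],
    [-0.0077,0.045,0],
    [-0.0077,0.045,0],
    [-0.0077,0.045,0],
    [-0.0077,0.045,0],
    [-0.0077,0.045,0],
    [-0.0077,0.045,0]
  ],
  "turn": [
    [0,0,-3.1],
    [0,0,0],
    [0,0,0],
    [0,0,0],
    [0,0,0],
    [0,0,0],
    [0,0,0],
    [0,0,0],
    [0,0,0],
    [0,0,0]
  ],
  "claw": [1,1,1,1,1,1,1,1,1,1]
}}

```text
t: 31.05
ee_pos: [0.3672, -0.1678, 0.1862]
eef_rot: [-3.127, -0.28, 0.003]
contact_force: [1.2, 0.5, 0.6]
width: 0.996
```

Call:
{"op": "arm_command", "data": {
  "dp": [
    [-0.0077,0.045,0],
    [-0.0077,0.045,0],
    [0,0.008,0],
    [0,0,0],
    [0,0,0],
    [0,0,0]
  ],
  "turn": [
    [0,0,0],
    [0,0,0],
    [0,0,0],
    [0,0,0],
    [0,0,0],
    [0,0,0]
  ],
  "claw": [1,1,1,1,1,1]
}}

```text
t: 31.65
ee_pos: [0.3704, -0.2638, 0.1871]
eef_rot: [-3.127, -0.283, 0.001]
contact_force: [0.3, 0.1, 0.6]
width: 1.001
```

```bash
python3 - <<'E'
from h import *
im,(K,T)=shot("wrist","w_bar2")
r=manip.trace("wrist","bar_center");print([(q["p"],q["box"],q["mask"].sum()) for q in r])
g=[.3738,-.2456,.18]
if r: g,c=fitg([(K,T,hullmask(r[0]["mask"]),None)],cyl,g,(.01,.01,.1));print(g,c)
for q in proj(K,T,cyl(g)).tolist(): cv2.circle(im,(int(q[0]),int(q[1])),1,(0,0,255),-1)
cv2.imwrite("pics/w_bar2o.png",im[:400,120:520])
goto([g[0],g[1],.023],g[2]); print(manip.observe()["ee_pos"])
E
```

```text
[(0.64, [307.0, 6.9, 352.1, 338.3], np.int64(13100))]
[ 0.3729 -0.2459  0.1801] 0.02923816632939393
yaw0 10.4 tilt(deg) [-0.03  0.01 -0.  ] turn_z(deg) 0.04 | dp before turn [ 0.0054 -0.0175  0.1647] | dp after turn [ 0.0054 -0.0176  0.1646]
[ 0.3708 -0.2641  0.1876]
```

View pics/w_bar2o.png

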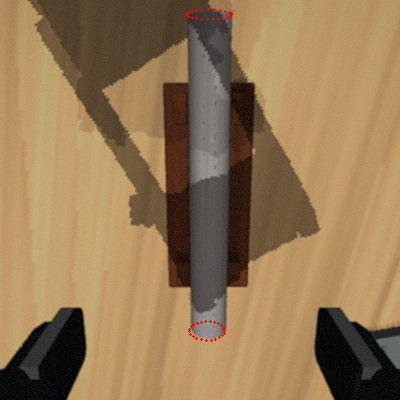

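Call:
{"op": "arm_command", "data": {
  "dp": [
    [0.0055,-0.0175,0.03],
    [0,0,0.045],
    [0,0,0.045],
    [0,0,0.035],
    [0,0,0.009],
    [0,0,0],
    [0,0,0]
  ],
  "turn": [
    [0,0,0],
    [0,0,0],
    [0,0,0],
    [0,0,0],
    [0,0,0],
    [0,0,0],
    [0,0,0]
  ],
  "claw": [0.3,0.3,0.3,0.3,0.3,0.3,0.3],
  "newtons": 60
}}

```text
t: 32.45
ee_pos: [0.374, -0.2481, 0.0251]
eef_rot: [3.127, 0.282, 0.002]
contact_force: [-0.2, 0.1, -0.7]
width: 0.651
```

Call:
{"op": "arm_command", "data": {
  "dp": [
    [0,0,0],
    [0,0,0],
    [0,0,0],
    [0,0,0],
    [0,0,0]
  ],
  "turn": [
    [0,0,0],
    [0,0,0],
    [0,0,0],
    [0,0,0],
    [0,0,0]
  ],
  "claw": [-1,-1,-1,-1,-1]
}}

```text
t: 32.95
ee_pos: [0.3743, -0.2484, 0.0257]
eef_rot: [3.126, 0.28, 0.004]
contact_force: [0.3, 1.1, 9.3]
width: 0.326
```

Call:
{"op": "arm_command", "data": {
  "dp": [
    [0,0,-0.002],
    [0,0,-0.02],
    [0,0,-0.04],
    [0,0,-0.04],
    [0,0,-0.03],
    [0,0,0],
    [0,0,0]
  ],
  "turn": [
    [0,0,0],
    [0,0,0],
    [0,0,0],
    [0,0,0],
    [0,0,1.5],
    [0,0,0],
    [0,0,0]
  ],
  "claw": [-1,-1,-1,-1,-1,-1,-1]
}}

```text
t: 33.65
ee_pos: [0.3727, -0.2472, 0.1558]
eef_rot: [3.132, 0.24, 0.001]
contact_force: [-0.5, 0.2, -5.2]
width: 0.327
```

```bash
python3 - <<'E'
from h import *
s=manip.observe();print(s["ee_pos"],s["contact_force"],s["moment"],s["width"]);goto([.5849,-.0794,.13],.154)
E
```

```text
[ 0.3727 -0.2472  0.1558] [-0.5307  0.1794 -5.2077] [ 0.0729  0.0478 -0.0169] 0.3267026979554935
yaw0 8.8 tilt(deg) [ 0.03 -0.02 -0.  ] turn_z(deg) -0.05 | dp before turn [ 0.2353 -0.1335  0.0258] | dp after turn [ 0.2354 -0.1333  0.0258]
```

Call:
{"op": "arm_command", "data": {
  "dp": [
    [0.0336,-0.019,0],
    [0.0336,-0.019,0],
    [0.0336,-0.019,0],
    [0.0336,-0.019,0],
    [0.0336,-0.019,0],
    [0.0336,-0.019,0],
    [0.0336,-0.019,0],
    [0,0,0.03],
    [0,0,0],
    [0,0,0]
  ],
  "turn": [
    [0,0,0],
    [0,0,0],
    [0,0,0],
    [0,0,0],
    [0,0,0],
    [0,0,0],
    [0,0,0],
    [0,0,0],
    [0,0,0],
    [0,0,0]
  ],
  "claw": [-1,-1,-1,-1,-1,-1,-1,-1,-1,-1]
}}

```text
t: 34.65
ee_pos: [0.5829, -0.0796, 0.123]
eef_rot: [-3.13, -0.24, 0.01]
contact_force: [-0.1, -0.2, -3.6]
width: 0.323
```

```bash
python3 - <<'E'
from h import *
s=manip.observe();print(s["ee_pos"],s["contact_force"],s["moment"],s["width"]);goto([.5849,-.0794,.0687],.154)
im,(K,T)=shot("wrist","w_carry"); cv2.imwrite("pics/w_carry_c.png",im[0:480,100:540])
E
```

```text
[ 0.5829 -0.0796  0.123 ] [-0.092  -0.2435 -3.5913] [-0.0296 -0.0434 -0.0177] 0.322586703814359
yaw0 8.8 tilt(deg) [-0.17  0.35 -0.  ] turn_z(deg) -0.05 | dp before turn [0.0023 0.0002 0.0543] | dp after turn [0.002  0.0001 0.0543]
```

View pics/w_carry_c.png

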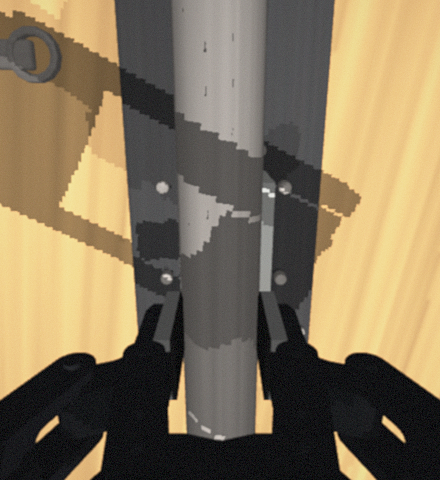

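Call:
{"op": "arm_command", "data": {
  "dp": [
    [0.002,0,0.015],
    [0,0,0.02],
    [0,0,0.012],
    [0,0,0],
    [0,0,0]
  ],
  "turn": [
    [0,0,0],
    [0,0,0],
    [0,0,0],
    [0,0,0],
    [0,0,0]
  ],
  "claw": [-1,-1,-1,-1,-1]
}}

```text
t: 35.2
ee_pos: [0.5873, -0.0804, 0.0794]
eef_rot: [3.132, 0.239, 0.001]
contact_force: [0.7, 0.2, -3.7]
width: 0.326
```

```bash
python3 - <<'E'
from h import *
s=manip.observe();print(s["ee_pos"],s["contact_force"],s["moment"]);goto([.5849,-.0794,.0687],.154)
E
```

```text
[ 0.5873 -0.0804  0.0794] [ 0.7087  0.1813 -3.7473] [-0.0231  0.0081  0.0158]
yaw0 8.7 tilt(deg) [ 0.01 -0.03 -0.  ] turn_z(deg) -0.10 | dp before turn [-0.0022 -0.0013  0.0107] | dp after turn [-0.0022 -0.0013  0.0107]
```

Call:
{"op": "arm_command", "data": {
  "dp": [
    [-0.002,-0.001,0.004],
    [0,0,0.003],
    [0,0,0],
    [0,0,0]
  ],
  "turn": [
    [0,0,0],
    [0,0,0],
    [0,0,0],
    [0,0,0]
  ],
  "claw": [-1,-1,-1,-1]
}}

```text
t: 35.6
ee_pos: [0.5851, -0.0792, 0.0719]
eef_rot: [3.132, 0.24, 0.0]
contact_force: [0.2, 0.1, -4.5]
width: 0.324
```

Call:
{"op": "arm_command", "data": {
  "dp": [
    [0,0,0.001],
    [0,0,0.001],
    [0,0,0]
  ],
  "turn": [
    [0,0,0],
    [0,0,0],
    [0,0,0]
  ],
  "claw": [-1,-1,-1]
}}

```text
t: 35.9
ee_pos: [0.585, -0.0792, 0.0696]
eef_rot: [-3.132, -0.24, 0.0]
contact_force: [0.3, -0.3, -5.0]
width: 0.328
```

Call:
{"op": "arm_command", "data": {
  "dp": [
    [0,0,0.001],
    [0,0,0.0005],
    [0,0,0]
  ],
  "turn": [
    [0,0,0],
    [0,0,0],
    [0,0,0]
  ],
  "claw": [-1,-1,-1]
}}

```text
t: 36.2
ee_pos: [0.5853, -0.0792, 0.069]
eef_rot: [3.132, 0.24, 0.001]
contact_force: [-1.3, 1.7, 3.9]
width: 0.324
```

Call:
{"op": "arm_command", "data": {
  "dp": [
    [0,0,0.0005],
    [0,0,0],
    [0,0,0],
    [0,0,0],
    [0,0,-0.005],
    [0,0,-0.03],
    [0,0,-0.05],
    [0,0,-0.05],
    [0,0.04,-0.01],
    [0,0,0]
  ],
  "turn": [
    [0,0,0],
    [0,0,0],
    [0,0,0],
    [0,0,0],
    [0,0,0],
    [0,0,0],
    [0,0,0],
    [0,0,0],
    [0,0,0],
    [0,0,0]
  ],
  "claw": [-1,0.6,0.6,0.6,0.6,0.6,1,1,1,1]
}}

```text
t: 37.2
ee_pos: [0.5935, -0.123, 0.2167]
eef_rot: [3.127, 0.236, 0.011]
contact_force: [-0.3, -0.5, -0.6]
width: 1.0
```

Call:
{"op": "arm_command", "data": {
  "dp": [
    [0,0.03,-0.03],
    [0,0,0],
    [0,0,0],
    [0,0,0]
  ],
  "turn": [
    [0,0,0],
    [0,0,0],
    [0,0,0],
    [0,0,0]
  ],
  "claw": [1,1,1,1]
}}

```text
t: 37.6
ee_pos: [0.595, -0.1475, 0.2415]
eef_rot: [-3.131, -0.24, 0.003]
contact_force: [-0.0, 0.3, 0.5]
width: 1.0
```

```bash
python3 - <<'E'
from h import *
im,(K,T)=shot("wrist","w_fin"); s=manip.observe(); print(s["t"],s["ee_pos"])
rb=manip.trace("wrist","bar_center");rv=manip.trace("wrist","vblock_center")
print([(q["p"],q["box"]) for q in rb],[(q["p"],q["box"]) for q in rv])
if rb: print("bar",fitg([(K,T,hullmask(rb[0]["mask"]),None)],lambda q:cyl(q,z=.073),[.5845,-.0767,.154],(.01,.01,.1)))
if rv: print("v",fitg([(K,T,hullmask(rv[0]["mask"]),None)],lambda q:box(q,(.05,.08,.042),.022),[.5845,-.0767,.154],(.01,.01,.1)))
sc=manip.get_image("scene"); cv2.imwrite("pics/fin.png",np.hstack([im[:,120:520],cv2.resize(sc[170:410,80:280],None,fx=2,fy=2)]))
E
```

```text
37.65 [ 0.595  -0.1473  0.2414]
[(0.94, [299.6, 0.0, 346.8, 268.5])] [(0.64, [285.7, 62.2, 354.8, 169.3])]
bar (array([ 0.5839, -0.0745,  0.1494]), np.float64(0.02235391088388831))
v (array([ 0.5843, -0.0769,  0.1432]), np.float64(0.029002424302123863))
```

View pics/fin.png

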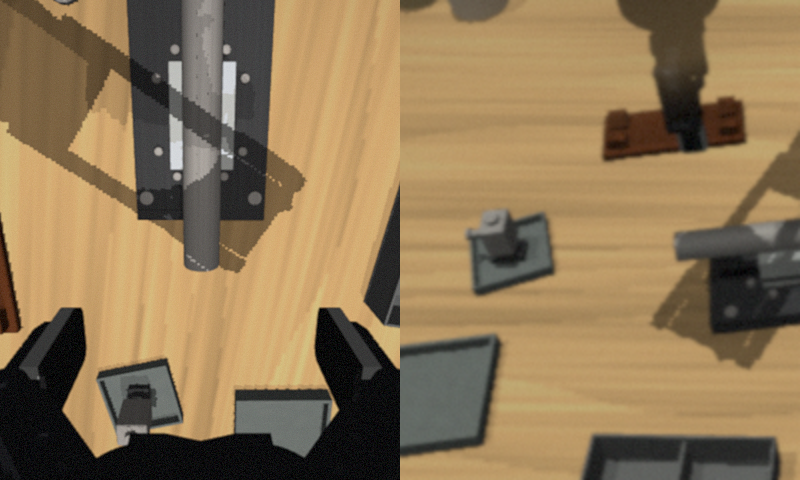

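```bash
python3 -c "
from plant import manip
print(manip.observe()['contact_force'],manip.sign_off())"
```

```text
the job is handed in; nothing more can be done
[-1.06827148  0.05530292 -0.66821135] None
```

I set the fixture up for the round bar and handed the job in at about 38 s of the 115 s allowed; `sign_off` gave no verdict.

**What I did, in order:**
- Slid the length stop out of the open end of the T-slot and stood it upright in the small tray.
- Moved the rest to the mat.
- Put the V-block on the fixture, groove up.
- Put the rest on the larger parking board.
- Laid the bar in the V and let go.

**Last checks:**
- **Stop:** it stands upright in the small tray in the last pictures.
- **V-block:** it sits between the pins, within about 1 mm of the seat centre.
- **Rest:** it sits between all the pins of the larger board in the picture taken after I released it.
- **Bar:** it lies along the groove, about 2.4 mm off the block's centre lengthwise and 0.3° to 0.6° off in direction. The far end was cut off in that picture, so part of this may be fit error.
- **Robot:** the gripper was open and clear, touching nothing.

**Not checked or odd:**
- I did not measure the wrench again; nothing was moved near it, and no force reading suggested contact.
- The gripper pressed with about 7 N while the stop was inside the slot, even after small lifts. The reading dropped to the stop's own weight once it was out of the slot.

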